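# Snug up the quoin of a type forme with the T key

### The arm

A 6-joint arm with a two-finger parallel gripper is mounted at the origin on the work surface. World frame = base frame: x ahead of the robot, y to its left, z up, the work surface at z = 0. Lengths are in m, angles in rad, forces in N, time in s.
With the tool pointing down it reaches from about 0.4 to 0.825 m from the base axis. Payload 7 kg.
Tool frame: the origin (TCP) lies on the centre line of the jaws, within the pads' length; the fingertips stand 17 mm ahead of it and the grasp point (between the pads) lies 2 mm behind it; z points along the fingers, x is the direction in which the jaws open and shut, and the axes are right-handed (so a half turn about z gives the same grasp; the last joint's range is limited). The gripper opens to 85 mm and grips with 20 to 120 N. Pads are 22 mm wide; open, the fingers measure 114 mm over their backs; the gripper's body (76 mm by 85 mm) begins 54 mm behind the grasp point. The pads swing forward as they close: fully open they stand 13 mm farther back than shut.
Start: joints at [-0.838, 0.359, 0.012, 0, -1.224, -0.288], TCP at [0.29, -0.609, 0.248] pointing down, gripper open.
Joint ranges: [-3.07, 3.07], [-1.43, 2.12], [-1.02, 1.25], [-3.03, 1.67], [-3.05, -0], [-3.03, 3.03]. Speed limits (rad/s): [2.39, 2.39, 3.01, 3.14, 3.14, 3.14].

### API

Orientations are given as a unit quaternion [x, y, z, w].
In Python, from rig import status, get_image, robot gives the robot as it stands.
- The arm moves only by the tool send_rows, never from a script. Its argument "steps" is a list of rows, each a list of 5 numbers: the closure, from -1 (fully open) to 1 (shut), then the shift along the world's x, y, z in units of 30 mm (1.0 is 30 mm), then the turn about the world's z in units of 6 degrees (1.0 is 6 degrees). A call has 1 to 10 rows; each row shifts and turns the commanded pose from where the row before left it; what a row does not reach is not made up. A row lasts 1/8 s, in which the tool goes at most 62.5 mm and 10.7 degrees, less where a joint would pass 70% of its speed; a pose out of reach is approached as far as the arm can. A call is refused whole if a number of a shift passes 1 or a number of a turn 1, either way. A call with a gripper value outside its range is refused whole. The fingers move at their own pace and stop on an object; "force" is the grip in N (left out, the last holds). Time passes only in rows, so rows that do not move let the fingers close. It gives the time, the measured TCP pose, the force and the opening at its end, in the units of the state.
- status.get_state(): the state, without advancing time (a new reading comes with each control period).
- get_image(name): name is "side" or "top" or "wrist"; returns a dict with "img" (400x640x3 uint8, red, green, blue), "depth" (400x640 float32, m along the optical axis (not along the pixel's ray), 0 where there is no reading), "camera_matrix" (3x3 intrinsics, pixels), "rvec" (rotation vector, rad) and "tvec" (3), from world to camera coordinates, as OpenCV has them; the wrist camera has in their place "tool_from_camera" (4x4, takes a point from camera to tool coordinates, whose origin is the TCP and whose axes are the tool frame's). Camera axes: x right, y down, z forward; pixel columns grow to the right and rows downward; lengths in m; the calibration is good to about 2 mm. The wrist camera is an equidistant fisheye: a pixel r from the principal point sees the ray r / f radians off the axis. A picture is of the moment at which its call begins: read the wrist's pose just before it.
- robot.close_job(): hands the job in, once; it reports no verdict.
The state is a dict: "clock": time; "joint_pos": joint angles; "joint_vel": joint speeds; "tau": joint torques, N m; "tool_pos": TCP position; "ee_rot": TCP orientation; "wrist_force": force on the tool from outside, world axes, zero at the start; "wrist_torque": the same for the moment, N m; "width": finger opening in m.
Only numpy, scipy, OpenCV 4.12 (cv2) and the standard library are available. Lean on these libraries where they do the work, as an engineer would, in place of code of your own. Each camera call takes 0.05 s, during which the arm holds its last target.

### The job

Take the T-handled key from its wooden rest, stand it squarely upright and fully home in the square socket of the quoin in the steel chase, and only then turn it clockwise until the steel bar is held snug against the type: stop soon after you feel the bar take load, do not wrench it hard. Do it gently, leave the key standing upright in the socket, let go, and leave the bodkin and the loose wood pieces where they are.

Things in the scene. Friction and masses are not known exactly. Their poses are not given: they have to be found in the camera images.
- key: T-handled steel key, 120 mm tall, standing bit-down in one of the two holes of the rest (the bodkin is in the other). Origin: centre of the lower end of the bit; z up along the shank; x along the handle bar. Handle bar 64 (x) x 14 (y) x 18 (z) mm, from 102 to 120 mm above the origin; round shank 16 mm across below it; bit 12 x 12 mm square, sides along x and y, from 4 to 18 mm, with a 9.5 mm square pilot on the lowest 4 mm. 0.22 kg. It must be lifted 42 mm to clear the rest.
- key_grip (a point): centre of the key's handle bar, 111 mm above the end of the bit; axes as the key's. Pinch it across y from above.
- rest: fixed wooden block 60 (x) x 180 (y) x 50 (z) mm with two upright round 19 mm holes, 110 mm apart along y, 42 mm deep. Origin: centre of its underside.
- chase: fixed steel frame lying flat, 220 (x) x 200 (y) mm outside, 20 mm high; the quoin lies inside against its -y wall, the type against its +y wall. Origin: centre, on the table; x, y along its sides.
- socket (a point): point on the quoin screw's upright axis at the mouth of its square socket, 24 mm above the table; fixed to the chase, axes as the chase's. The socket is 13.2 x 13.2 mm, 16 mm deep, in a 24 mm square steel head which turns about this axis. The key fits at any quarter turn; seated, its end is 16 mm below this point.
- screw_mark (a point): middle of one side of the screw's square head, at its top, 12 mm from the axis; turns with the screw; its x axis points out from the screw's axis, square to that side of head and socket. Turning clockwise from above tightens: the quoin's jaw, beside the screw, moves 5 mm per radian towards +y of the chase, against the bar. The free screw drags with 0.13 to 0.2 N m (the key has 0.1 rad of play) and stays where it is left.
- bar: loose steel bar 96 (x) x 20 (y) x 16 (z) mm, 0.26 kg, lying in the chase between the quoin's jaw and the type. Origin: centre of its underside. Before tightening, the jaw is 1 to 6 mm short of it, different each time. Once it takes load, the moment on the key climbs by about 0.4 N m per radian of further turn; snug is 0.06 to 0.15 N m above the free drag.
- forme: fixed block of metal type and wood strips 100 (x) x 100 (y) mm, 23.5 mm high, in the chase. Origin: on the table at the middle of the edge that faces the bar; axes as the chase's. Its front strip of wood (5.5 mm) sits on spring packing and yields 1 mm per 20 N.
- bodkin: plain steel pin with a round wooden pear handle, 100 mm tall, standing in the other hole of the rest; not needed
- spacer: small wood block 34 x 22 x 16 mm lying loose in the chase beside the quoin; not needed
- planer: wood planing block 100 x 65 x 35 mm beyond the chase; not needed
- slug: wood strip 70 x 18 x 16 mm on the robot's side of the table; not needed
Mind the look-alikes: they are no part of the job. What is shaped like the forme but orange or turquoise is not meant.

How it is judged:
On the way, in this order (a step that is already met when the one before it is completed fails the run):
1. the key stands fully home and upright in the quoin's socket, and the screw has not been turned yet (z of key in the frame of socket below -0.012 m and horizontal distance between key and socket below 0.004 m and angle between key's own z axis and vertical below 0.09 rad and distance of screw_mark from where it was at the start of the episode below 0.002 m), for 0.1 s.
2. the bar is held snug against the type (z of key in the frame of socket below -0.012 m and horizontal distance between key and socket below 0.004 m and angle between key's own z axis and vertical below 0.09 rad and contact force between bar and forme above 10 N), for 0.2 s.
At the end, for the whole second after the job is handed in: The key stands at rest in the quoin's socket, its end at least 12 mm below the mouth, within 4 mm of the axis and within 5 degrees of upright, released; the bar presses on the type with 10 to 35 N (all of step 2 and contact force between bar and forme below 35 N and linear speed of key below 0.02 m/s); the robot touches nothing.
It fails at once if the screw is turned (its mark moved by 2.5 mm or more) while the key is not fully home and upright (distance of screw_mark from where it was at the start of the episode above 0.0025 m and not (z of key in the frame of socket below -0.01 m and horizontal distance between key and socket below 0.005 m and angle between key's own z axis and vertical below 0.12 rad)).
It fails at once if the bar is wrenched against the type with more than 45 N (contact force between bar and forme above 45 N).
It fails at once if the key is rammed on the quoin with more than 70 N (contact force between key and chase above 70 N).
It fails at once if the bar or the spacer is pulled about (distance of bar from where it was at the start of the episode above 0.015 m or distance of spacer from where it was at the start of the episode above 0.02 m).
It fails at once if a bystander is disturbed (distance of any of bodkin, planer, slug from where it was at the start of the episode above 0.02 m).
It also fails if it takes over 61 s, if anything falls off the work surface, if the arm or the gripper's body presses on something with over 40 N, if the wrist force passes 120 N, or if a joint passes its speed limit or range.

## Working session

There is one attempt and no reset: what is moved stays moved. The work goes in short steps, Python scripts to look and compute and a tool call to move; the robot and the scene stay as the last step left them, time stands still between calls to the robot, and variables do not carry over. Pictures are saved under pics/ and viewed, and the job is handed in when it is done.

Besides the shell and the picture viewer there is one more tool, called after ">>>" by a JSON object that holds its "fn" and its "kwargs". send_rows: Moves the arm, as the interface text tells. Its arguments: {"type":"object","properties":{"steps":{"type":"array"},"force":{"type":"number"}},"required":["steps"]}

```bash
ls; mkdir -p pics; cat > h.py <<'E'
import numpy as np, cv2
from rig import status,get_image,robot
from scipy.spatial.transform import Rotation as R
def cam(d):
    Rm=cv2.Rodrigues(np.array(d["rvec"],float))[0]; t=np.array(d["tvec"],float).ravel()
    return Rm,t,np.array(d["camera_matrix"],float)
def ray(d,u,v):
    Rm,t,K=cam(d); r=Rm.T@np.linalg.inv(K)@np.array([u,v,1.]); c=-Rm.T@t
    return c,r
def plane(d,u,v,z):
    c,r=ray(d,u,v); return c+r*(z-c[2])/r[2]
def pts(d):
    Rm,t,K=cam(d); dep=d["depth"]; v,u=np.mgrid[:400,:640]
    x=(u-K[0,2])/K[0,0]*dep; y=(v-K[1,2])/K[1,1]*dep
    P=np.stack([x,y,dep],-1); W=(P-t)@Rm; W[dep==0]=np.nan; return W
def save(n,im,s=1): cv2.imwrite("pics/"+n+".png",cv2.resize(im[...,::-1],None,fx=s,fy=s,interpolation=cv2.INTER_CUBIC))
E
python3 - <<'E'
from h import *
import pickle
s=status.get_state(); print(s)
D={}
for n in ("side","top","wrist"):
    d=get_image(n); D[n]=d; save(n+"0",d["img"],1.25); print(n,{k:v for k,v in d.items() if k not in("img","depth")})
pickle.dump((s,D),open("d0.pkl","wb"))
E
```

```text
pics
{'clock': 0.0, 'joint_pos': array([-8.37901088e-01,  3.59370104e-01,  1.10766026e-02, -3.44023414e-04,
       -1.22410362e+00, -2.88110560e-01]), 'joint_vel': array([ 1.33622489e-03, -8.39794503e-04, -9.85827177e-06,  4.57490726e-04,
       -1.06842456e-03,  6.80220334e-04]), 'tau': array([ 6.24917921e-04, -5.83321095e+01,  2.93426549e+01,  6.93628147e+00,
       -5.77714731e-03,  1.21797834e-05]), 'tool_pos': array([ 0.2902199 , -0.60892841,  0.24738334]), 'ee_rot': array([ 5.33779851e-01,  8.45623086e-01,  3.72923336e-04, -7.26446012e-04]), 'wrist_force': array([-0.45122149, -0.11948895, -0.60333937]), 'wrist_torque': array([-0.0097677 ,  0.02645976, -0.04492456]), 'width': 0.08556102210682696}
side {'camera_matrix': array([[401.95326293,   0.        , 320.81631325],
       [  0.        , 401.95326293, 207.94327882],
       [  0.        ,   0.        ,   1.        ]]), 'rvec': array([ 2.08454494, -0.2852428 ,  0.18870766]), 'tvec': array([-0.60188399,  0.14122145,  0.94393005])}
top {'camera_matrix': array([[434.92324508,   0.        , 317.72643984],
       [  0.        , 434.92324508, 202.41769036],
       [  0.        ,   0.        ,   1.        ]]), 'rvec': array([ 2.18488477, -2.1239066 ,  0.18465044]), 'tvec': array([-0.05560509,  0.60680518,  0.93598914])}
wrist {'camera_matrix': array([[309.70691629,   0.        , 319.78149859],
       [  0.        , 309.70691629, 197.44024492],
       [  0.        ,   0.        ,   1.        ]]), 'tool_from_camera': array([[ 9.99999784e-01, -1.54969703e-04,  6.38300644e-04,
         1.31723171e-03],
       [-3.77711134e-05,  9.56594845e-01,  2.91421176e-01,
        -7.46083739e-02],
       [-6.55756558e-04, -2.91421137e-01,  9.56594633e-01,
        -1.25544193e-01],
       [ 0.00000000e+00,  0.00000000e+00,  0.00000000e+00,
         1.00000000e+00]])}
```

View pics/side0.png

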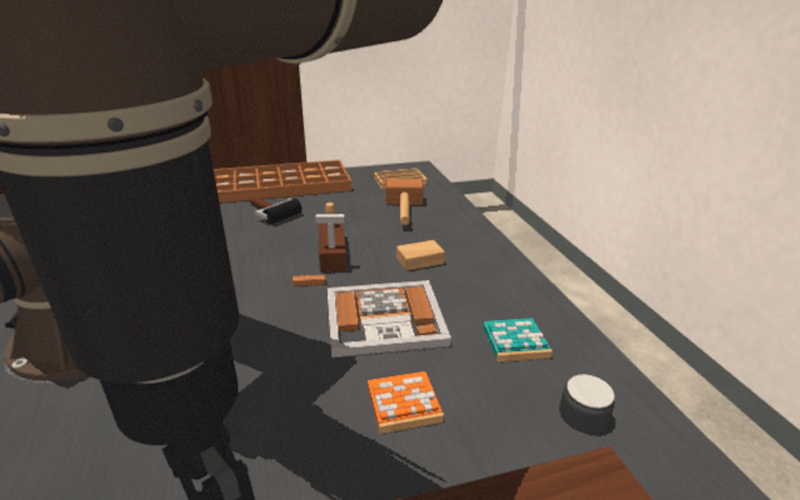

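View pics/top0.png

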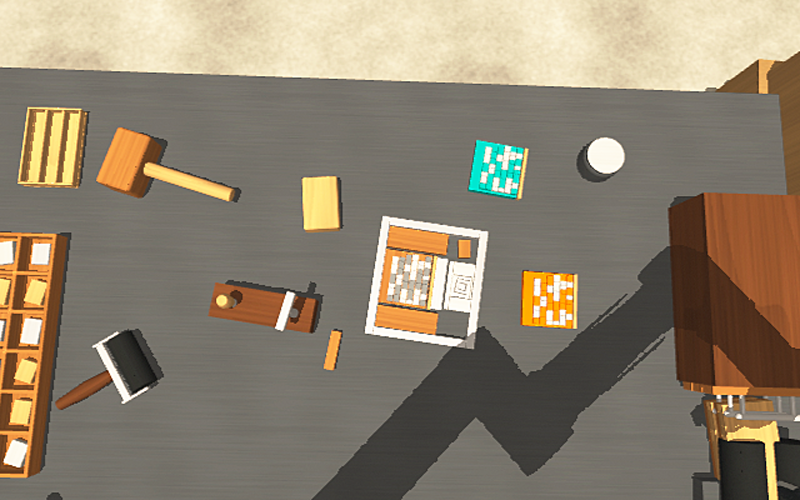

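View pics/wrist0.png

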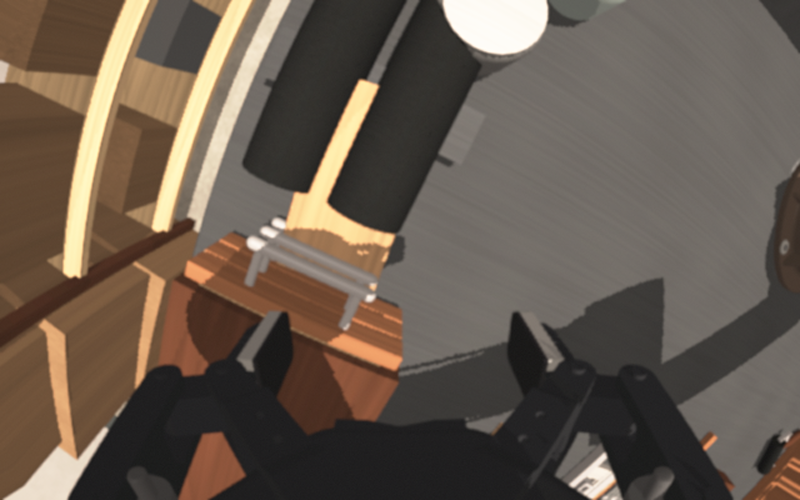

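The side view shows the chase at about (388,318) and the key in the rest at (330,230). The top view (1.25x) shows the chase at (428,282), the key handle at (287,310) and the bodkin at (222,300). I'll zoom in and measure.

```bash
python3 - <<'E'
from h import *
import pickle
s,D=pickle.load(open("d0.pkl","rb"))
t=D["top"]; save("topz",t["img"][160:290,160:400],3.3)
sd=D["side"]; save("sidez",sd["img"][150:290,220:370],5)
W=pts(t)
g=cv2.cvtColor(t["img"],cv2.COLOR_RGB2HSV)
# key handle: depth height>0.1 near
Z=W[...,2]
m=np.zeros(Z.shape,np.uint8); m[215:275,205:265]=1
for lo,hi,n in((.095,.14,"key"),):
    k=((Z>lo)&(Z<hi)&(m>0)).astype(np.uint8)
    print(k.sum(),np.nanmedian(Z[k>0])); q=W[k>0]; print(q.mean(0),q.min(0),q.max(0)); print(cv2.minAreaRect(q[:,:2].astype(np.float32)*1000))
k=((Z>.04)&(Z<.06)&(np.arange(640)[None]>160)&(np.arange(640)[None]<265)&(np.arange(400)[:,None]>215)&(np.arange(400)[:,None]<275))
q=W[k];print("rest",np.median(q[:,2]),cv2.minAreaRect(q[:,:2].astype(np.float32)*1000))
w=((g[...,1]<40)&(g[...,2]>190)).astype(np.uint8); w[:165]=0;w[285:]=0;w[:,:285]=0;w[:,398:]=0
q=W[w>0]; q=q[(q[:,2]<.03)]
print("chase",cv2.minAreaRect(q[:,:2].astype(np.float32)*1000), np.median(q[:,2]))
E
```

```text
265 0.1278755771536126
[0.49593429 0.14237945 0.12625822] [0.46485598 0.12947024 0.09700365] [0.52765768 0.15700518 0.13180221]
((496.1755676269531, 143.31854248046875), (14.943660736083984, 63.27809524536133), 73.55651092529297)
rest 0.0503354341231534 ((504.0243225097656, 198.0734100341797), (181.12208557128906, 60.06501007080078), 82.18020629882812)
chase ((561.5526123046875, -97.40953826904297), (204.8515167236328, 219.82086181640625), 83.28800201416016) 0.020234475101678487
```

View pics/topz.png

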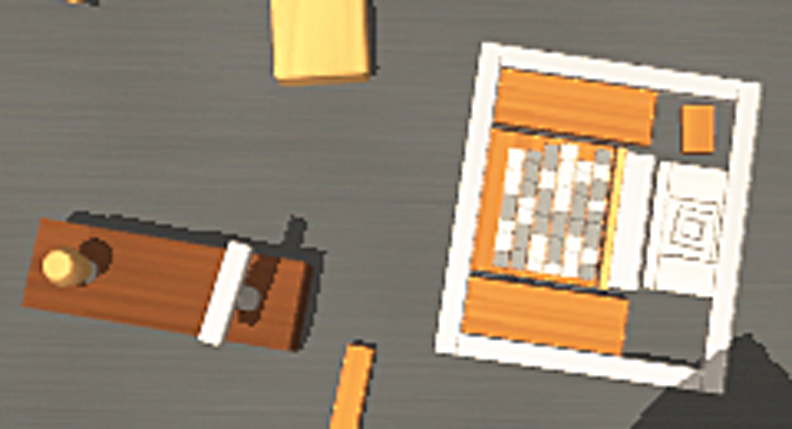

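View pics/sidez.png

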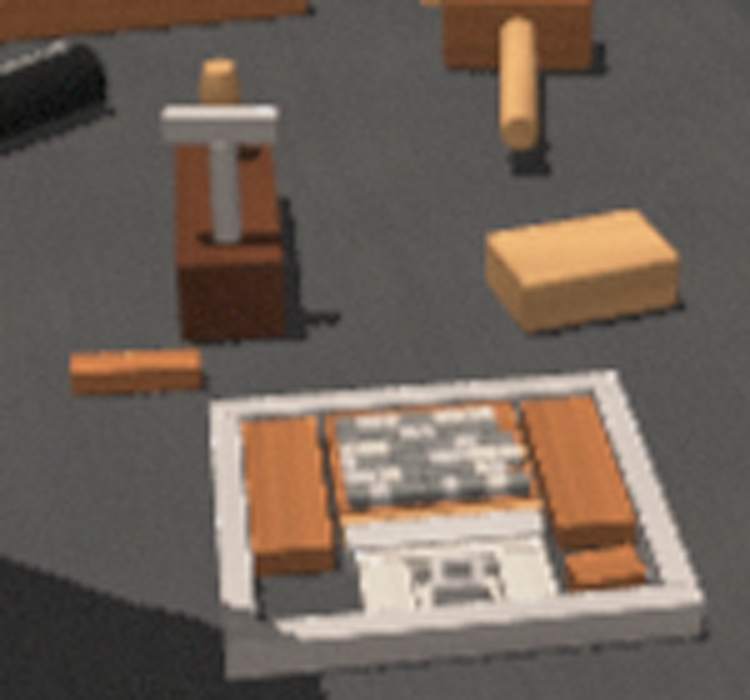

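The wrist view from above the chase should settle the socket. I'm moving there while turning toward the key's grip yaw.

>>> {"fn": "send_rows", "kwargs": {"steps": [[-1,0.4,1,0,1],[-1,0.4,1,0,1],[-1,0.4,1,0,1],[-1,0.4,1,0,1],[-1,0.4,1,0,1],[-1,0.4,1,0,1],[-1,0.4,1,0,1],[-1,0.4,1,0,1],[-1,0.4,1,0,1],[-1,0.4,1,0,1]]}}

```text
clock: 1.4
tool_pos: [0.4106, -0.3082, 0.2482]
ee_rot: [0.038, 0.999, 0.0, -0.0]
wrist_force: [0.3, 0.0, -0.7]
width: 0.0851
```

>>> {"fn": "send_rows", "kwargs": {"steps": [[-1,0.5,1,0,1],[-1,0.5,1,0,1],[-1,0.5,1,0,1],[-1,0.5,1,0,1],[-1,0.5,0.8,0,1],[-1,0.4,0.5,0,1],[-1,0,0,0,1],[-1,0,0,0,1]]}}

```text
clock: 2.4
tool_pos: [0.4974, -0.1499, 0.248]
ee_rot: [-0.372, 0.928, 0.0, -0.0]
wrist_force: [-0.3, 0.2, -0.3]
width: 0.0853
```

```bash
cat >> h.py <<'E'
def wpix(s,d,P):
    """world->wrist px"""
    Rt=R.from_quat(s["ee_rot"]).as_matrix(); T=d["tool_from_camera"]
    p=(np.array(P)-s["tool_pos"])@Rt; c=(p-T[:3,3])@T[:3,:3]
    th=np.arctan2(np.hypot(c[...,0],c[...,1]),c[...,2]); ph=np.arctan2(c[...,1],c[...,0]); K=d["camera_matrix"]
    return np.stack([K[0,2]+K[0,0]*th*np.cos(ph),K[1,2]+K[1,1]*th*np.sin(ph)],-1)
def wray(s,d,u,v):
    K=d["camera_matrix"];T=d["tool_from_camera"]; x=(u-K[0,2])/K[0,0];y=(v-K[1,2])/K[1,1];th=np.hypot(x,y)
    r=np.array([x/th*np.sin(th),y/th*np.sin(th),np.cos(th)]); Rt=R.from_quat(s["ee_rot"]).as_matrix()
    return Rt@T[:3,3]+s["tool_pos"],Rt@T[:3,:3]@r
def wplane(s,d,u,v,z):
    c,r=wray(s,d,u,v); return c+r*(z-c[2])/r[2]
def yaw(s):
    x=R.from_quat(s["ee_rot"]).as_matrix()[:,0]; return np.degrees(np.arctan2(x[1],x[0]))
def tri(rays):
    A=0;b=0
    for c,r in rays:
        r=r/np.linalg.norm(r);M=np.eye(3)-np.outer(r,r);A=A+M;b=b+M@c
    return np.linalg.solve(A,b)
E
python3 - <<'E'
from h import *
import pickle
s=status.get_state(); d=get_image("wrist"); pickle.dump((s,d),open("w1.pkl","wb"))
print(s["clock"],s["tool_pos"],yaw(s),s["joint_pos"])
save("w1",d["img"],1.25)
print(wpix(s,d,[.57,-.15,.02]))
E
```

```text
2.4 [ 0.49736558 -0.14990519  0.24800473] -136.28185537883806 [ 8.53080541e-02  1.02340020e-01 -3.26836552e-01 -1.91619563e-04
 -1.14222678e+00  6.77797103e-01]
[274.01404547 126.00180621]
```

View pics/w1.png

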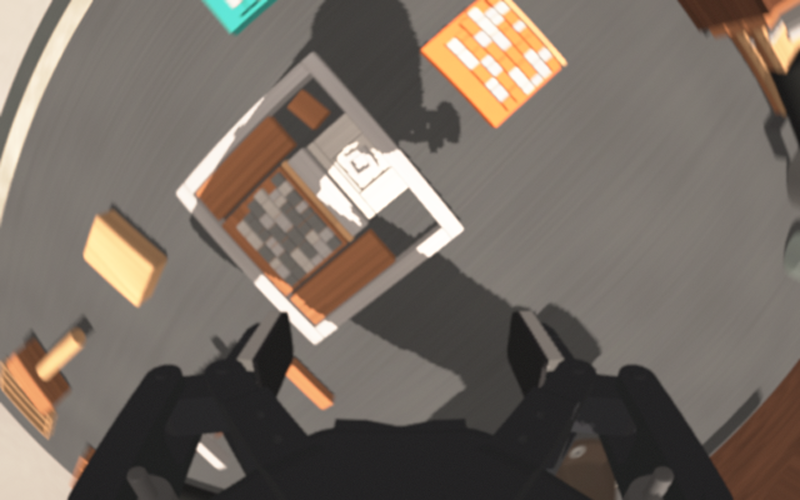

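```bash
python3 - <<'E'
from h import *
import pickle
s,d=pickle.load(open("w1.pkl","rb"))
im=d["img"][85:205,215:355]
im=(255*(im/255.)**1.5).astype(np.uint8)
save("w1z",im,5)
E
```

```text
(no output)
```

View pics/w1z.png

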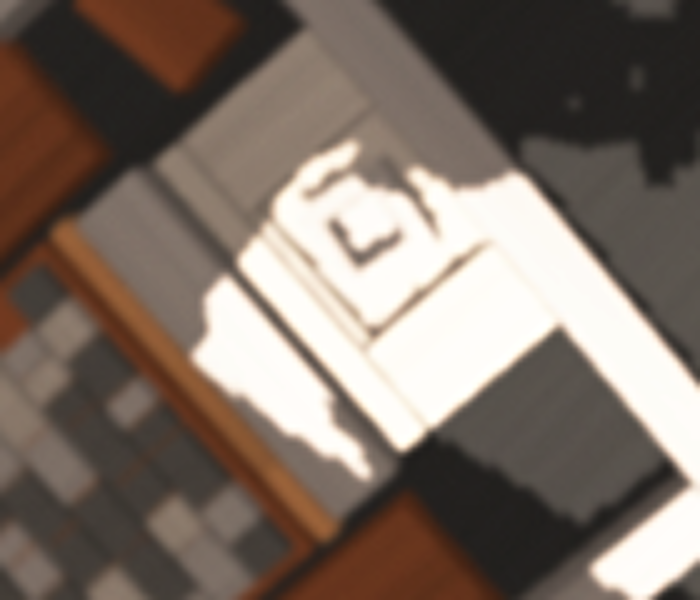

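```bash
python3 - <<'E'
from h import *
import pickle
s,D=pickle.load(open("d0.pkl","rb"))
a=D["top"]["img"][205:255,345:395]; a=cv2.cvtColor(a,cv2.COLOR_RGB2GRAY)
print(np.percentile(a,[5,50,95]))
b=D["side"]["img"][252:280,290:335];b=cv2.cvtColor(b,cv2.COLOR_RGB2GRAY)
A=cv2.resize((255*(a/255.)**3).astype(np.uint8),(600,600),interpolation=cv2.INTER_CUBIC)
cv2.imwrite("pics/ta.png",A)
cv2.imwrite("pics/sb.png",cv2.resize(b,None,fx=16,fy=16,interpolation=cv2.INTER_CUBIC))
E
```

```text
[104. 244. 255.]
```

View pics/ta.png

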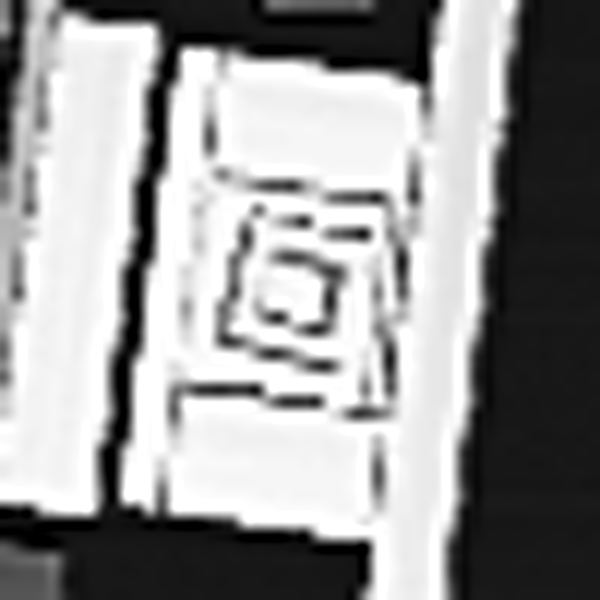

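View pics/sb.png

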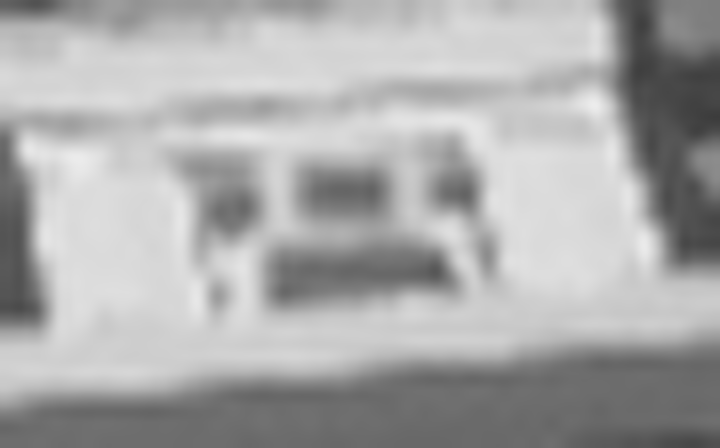

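```bash
python3 - <<'E'
from h import *
import pickle
s,D=pickle.load(open("d0.pkl","rb"));s1,d=pickle.load(open("w1.pkl","rb"))
t=D["top"];sd=D["side"]
for n,(u,v) in {"c":(297,291),"hTL":(245,210),"hTR":(385,235),"hBL":(222,340)}.items():
    print(n,plane(t,345+u/12-.5,205+v/12-.5,.024))
print(plane(sd,290+345/16-.5,252+190/16-.5,.024))
pw=(215+366/5-.5,85+228/5-.5); print(wplane(s1,d,*pw,.024))
print(tri([ray(t,345+297/12-.5,205+291/12-.5),ray(sd,290+345/16-.5,252+190/16-.5),wray(s1,d,*pw)]))
E
```

```text
c [ 0.55390746 -0.15864025  0.024     ]
hTL [ 0.56916955 -0.14851325  0.024     ]
hTR [ 0.56514054 -0.17544637  0.024     ]
hBL [ 0.54412634 -0.14437275  0.024     ]
[ 0.55599031 -0.16089074  0.024     ]
[ 0.55510649 -0.15772526  0.024     ]
[ 0.55525131 -0.15840797  0.02238122]
```

>>> {"fn": "send_rows", "kwargs": {"steps": [[-1,0.4,0,-0.9,0],[-1,0.4,0,-0.9,0],[-1,0.4,0.1,-0.9,0],[-1,0.4,0,-0.9,0],[-1,0,0,-0.9,0],[-1,0,0,-0.7,0],[-1,0,0,0,0],[-1,0,0,0,0]]}}

```text
clock: 3.45
tool_pos: [0.5459, -0.1474, 0.0931]
ee_rot: [-0.37, 0.929, -0.0, 0.0]
wrist_force: [0.5, 0.7, 1.1]
width: 0.0853
```

```bash
python3 - <<'E'
from h import *
import pickle
s=status.get_state(); d=get_image("wrist"); pickle.dump((s,d),open("w2.pkl","wb"))
print(s["clock"],s["tool_pos"],yaw(s),s["joint_pos"])
print(wpix(s,d,[.555,-.158,.024]))
g=d["img"][140:260,230:390]
save("w2",g,5)
E
```

```text
3.45 [ 0.54587093 -0.14740462  0.0930684 ] -136.54094939388756 [ 8.25249423e-02  3.29813603e-01 -4.28036720e-01  3.86032108e-04
 -8.12234342e-01  6.75713011e-01]
[320.98435081 196.79112228]
```

View pics/w2.png

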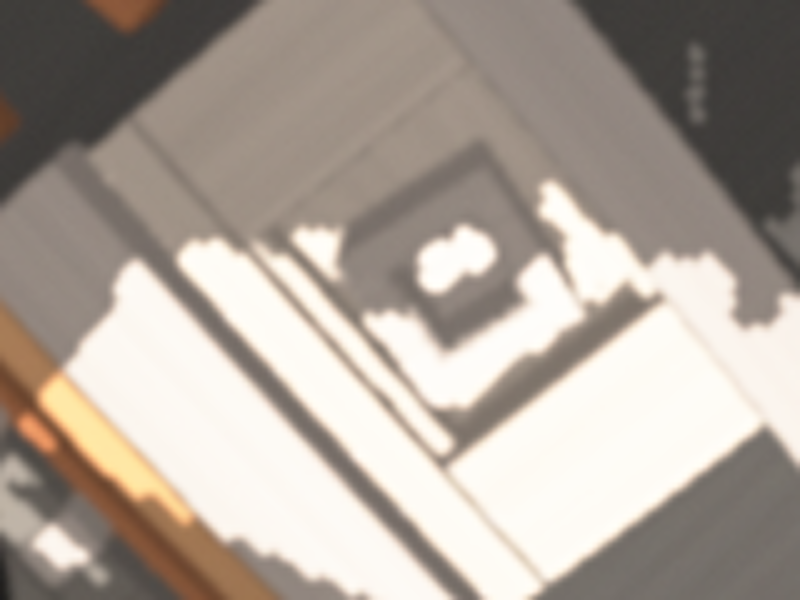

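>>> {"fn": "send_rows", "kwargs": {"steps": [[-1,-0.7,0.7,0,0],[-1,0,0,0,0],[-1,0,0,0,0]]}}

```text
clock: 3.88
tool_pos: [0.5253, -0.1263, 0.0934]
ee_rot: [-0.371, 0.929, -0.0, 0.001]
wrist_force: [0.0, -0.5, 0.0]
width: 0.0856
```

```bash
python3 - <<'E'
from h import *
import pickle
s=status.get_state(); d=get_image("wrist"); pickle.dump((s,d),open("w3.pkl","wb"))
print(s["clock"],s["tool_pos"],yaw(s))
p=wpix(s,d,[.555,-.158,.024]).astype(int);print(p)
x0,y0=p[0]-40,p[1]-35;print(x0,y0)
save("w3",d["img"][y0:y0+70,x0:x0+80],10)
E
```

```text
3.875 [ 0.52530042 -0.12629072  0.09343176] -136.48818333893462
[320 152]
280 117
```

View pics/w3.png

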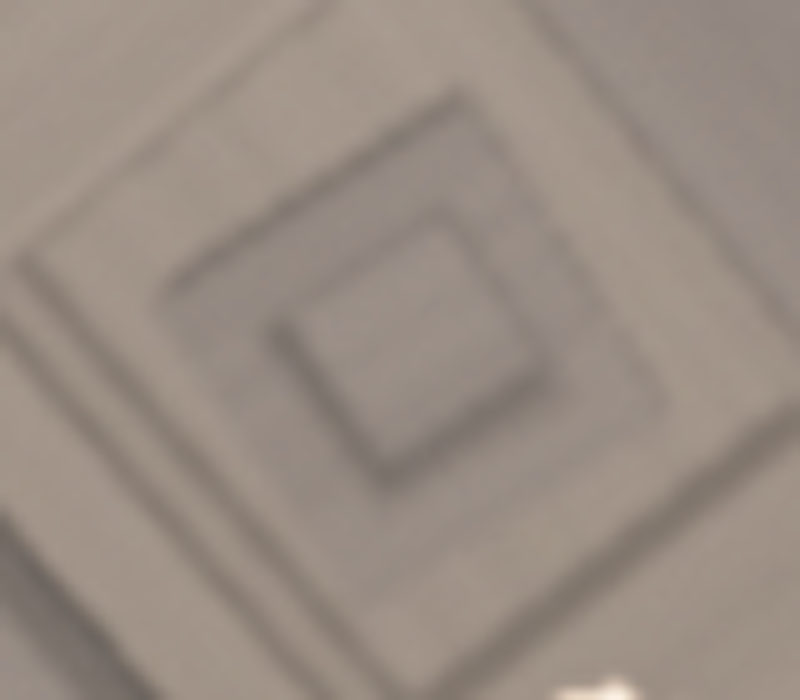

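```bash
python3 - <<'E'
from h import *
import pickle
s,d=pickle.load(open("w3.pkl","rb"))
H=[(457,92),(162,296),(365,602),(667,405)];S=[(440,210),(270,328),(390,490),(548,375)]
for q in(H,S):
    P=np.array([wplane(s,d,280+u/10-.45,117+v/10-.45,.024)[:2] for u,v in q])
    e=np.roll(P,-1,0)-P; print(P.mean(0).round(4),(np.linalg.norm(e,axis=1)*1e3).round(1),np.degrees(np.arctan2(e[:,1],e[:,0])).round(1)%90)
a=np.mean([wray(s,d,280+u/10-.45,117+v/10-.45)[1] for u,v in S],0);c=wray(s,d,300,150)[0]
s1,d1=pickle.load(open("w1.pkl","rb"));_,D=pickle.load(open("d0.pkl","rb"));t=D["top"];sd=D["side"]
print(tri([(c,a),wray(s1,d1,215+366/5-.5,85+228/5-.5)]))
# chase yaw from screw side edge lines
for l in [((20,255),(410,690)),((530,5),(795,320))]:
    P=[wplane(s,d,280+u/10-.45,117+v/10-.45,.022)[:2] for u,v in l];e=P[1]-P[0];print(np.degrees(np.arctan2(e[1],e[0]))%90)
E
```

```text
[ 0.5552 -0.1584] [22.7 23.7 23.3 24. ] [78.2 76.2 77.4 77.6]
[ 0.5552 -0.1583] [13.1 13.  12.5 12.6] [78.5 79.4 80.2 76.7]
[ 0.5551574  -0.15806635  0.02418999]
84.38756161273955
84.12011171882537
```

>>> {"fn": "send_rows", "kwargs": {"steps": [[-1,0,0.5,1,1],[-1,0,0.5,1,1],[-1,-0.1,0.9,1,1],[-1,-0.2,1,0.6,1],[-1,-0.2,1,0,1],[-1,-0.2,1,0,0],[-1,-0.2,1,0,0],[-1,-0.1,1,0,0],[-1,0,1,0,0],[-1,0,1,0,0]]}}

```text
clock: 5.18
tool_pos: [0.4949, 0.1417, 0.2007]
ee_rot: [-0.598, 0.801, -0.0, 0.0]
wrist_force: [0.3, -0.6, 0.1]
width: 0.0855
```

>>> {"fn": "send_rows", "kwargs": {"steps": [[-0.4,0,0,0,0],[-0.4,0,0,0,0]]}}

```text
clock: 5.42
tool_pos: [0.4946, 0.1405, 0.2003]
ee_rot: [-0.598, 0.801, -0.0, -0.0]
wrist_force: [-0.4, 0.2, -0.0]
width: 0.0599
```

```bash
python3 - <<'E'
from h import *
import pickle
s=status.get_state(); d=get_image("wrist"); pickle.dump((s,d),open("w4.pkl","wb"))
print(s["clock"],s["tool_pos"],yaw(s),s["width"],s["joint_pos"])
p=wpix(s,d,[.496,.142,.128]).astype(int);print(p)
x0,y0=p[0]-80,p[1]-60;print(x0,y0)
save("w4",d["img"][y0:y0+120,x0:x0+160],5)
t=get_image("top");pickle.dump(t,open("t4.pkl","wb"))
E
```

```text
5.425 [0.49457163 0.14051005 0.20031023] -106.51257899054578 0.05991887172898517 [ 6.59105426e-01  1.32615881e-01 -4.07773544e-01  5.54607607e-06
 -1.03057786e+00  6.23489170e-01]
[318 214]
238 154
```

View pics/w4.png

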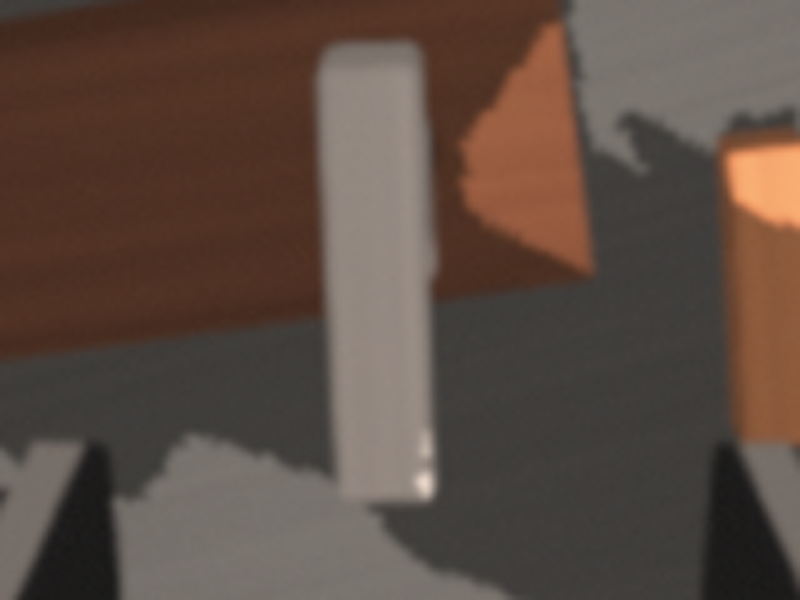

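```bash
python3 - <<'E'
from h import *
import pickle
s,d=pickle.load(open("w4.pkl","rb"));_,D=pickle.load(open("d0.pkl","rb"));t=D["top"]
q=[(318,74),(421,68),(433,500),(341,500)]
px=[(238+u/5-.4,154+v/5-.4) for u,v in q]
P=np.array([wplane(s,d,*p,.128) for p in px]);print(P.round(4),P.mean(0))
for a,b in((0,3),(1,2),(0,1),(3,2)):
    e=P[b]-P[a];print(np.linalg.norm(e[:2]),np.degrees(np.arctan2(e[1],e[0])))
g=cv2.cvtColor(t["img"],cv2.COLOR_RGB2HSV)
w=((g[...,1]<40)&(g[...,2]>190)).astype(np.uint8);w[:225]=0;w[270:]=0;w[:,:215]=0;w[:,245:]=0
r=cv2.minAreaRect(np.argwhere(w)[:,::-1].astype(np.float32));print(r)
c=np.mean([wray(s,d,*p)[1] for p in px],0);o=wray(s,d,300,150)[0]
print("tri",tri([(o,c),ray(t,*r[0])]),plane(t,*r[0],.128))
E
```

```text
[[0.5294 0.1437 0.128 ]
 [0.5264 0.1306 0.128 ]
 [0.4659 0.1466 0.128 ]
 [0.4696 0.1592 0.128 ]] [0.49782955 0.14500394 0.128     ]
0.06181122015042663 165.44459328932032
0.06254637954970221 165.18081389865134
0.013447169325864025 -103.19685851385107
0.013162003759394804 -106.3652069870565
((227.50006103515625, 248.50003051757812), (6.324554920196533, 30.990318298339844), 18.434947967529297)
tri [0.49634439 0.14536992 0.11882113] [0.49605492 0.14333062 0.128     ]
```

>>> {"fn": "send_rows", "kwargs": {"steps": [[-0.4,0.1,0.14,-0.5,0.3],[-0.4,0,0,-1,0],[-0.4,0,0,-0.8,0],[-0.4,0,0,-0.46,0],[-0.4,0,0,0,0],[-0.4,0,0,0,0]], "force": 60}}

```text
clock: 6.28
tool_pos: [0.4979, 0.1451, 0.1181]
ee_rot: [-0.611, 0.792, -0.0, 0.0]
wrist_force: [0.1, 1.2, -0.0]
width: 0.0597
```

```bash
python3 - <<'E'
from h import *
s=status.get_state(); d=get_image("wrist")
print(s["clock"],s["tool_pos"],yaw(s),s["width"],s["wrist_force"])
save("w5",d["img"],1.25)
E
```

```text
6.275 [0.49791665 0.14507278 0.11807791] -104.69506646143698 0.05967209075815972 [ 0.10564664  1.1634064  -0.02538957]
```

View pics/w5.png

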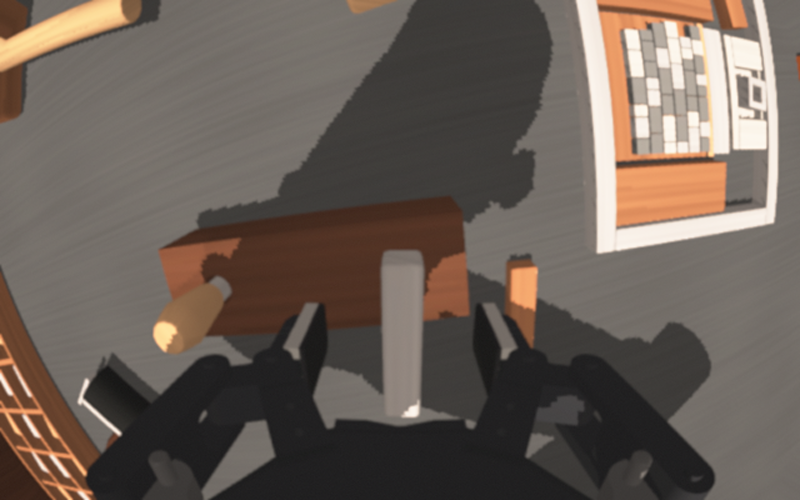

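The handle sits centred between the pads at (402,330), the bodkin is clear at (195,315), and the handle is parallel to the pads. Closing now.

>>> {"fn": "send_rows", "kwargs": {"steps": [[0,0,0,0,0],[0.4,0,0,0,0],[1,0,0,0,0],[1,0,0,0,0],[1,0,0,0,0],[1,0,0,0,0]], "force": 60}}

```text
clock: 7.08
tool_pos: [0.4978, 0.145, 0.118]
ee_rot: [-0.611, 0.792, -0.0, 0.0]
wrist_force: [-1.1, 0.4, 6.1]
width: 0.0133
```

>>> {"fn": "send_rows", "kwargs": {"steps": [[1,0,0,0.2,0],[1,0,0,0.5,0],[1,0,0,0.7,0],[1,0,0,0.7,0],[1,0,0,0.3,0],[1,0,0,0,0]]}}

```text
clock: 7.82
tool_pos: [0.4975, 0.1451, 0.1901]
ee_rot: [-0.611, 0.792, 0.0, 0.001]
wrist_force: [-0.1, -0.3, -1.3]
width: 0.0127
```

```bash
python3 - <<'E'
from h import *
import pickle
s=status.get_state(); d=get_image("wrist");sd=get_image("side");t=get_image("top")
pickle.dump((s,d,sd,t),open("g1.pkl","wb"))
print(s["clock"],s["tool_pos"],yaw(s),s["width"],s["wrist_force"],s["wrist_torque"],s["ee_rot"])
save("w6",d["img"],1.25);save("s6",sd["img"][100:260,180:400],3.5)
E
```

```text
7.825 [0.49752971 0.14506976 0.19011145] -104.71808726671279 0.012653801813964598 [-0.0590535  -0.32814053 -1.33906234] [-0.03298348  0.02590832 -0.01447547] [-6.10711066e-01  7.91853238e-01  8.01083294e-05  6.60037811e-04]
```

View pics/w6.png

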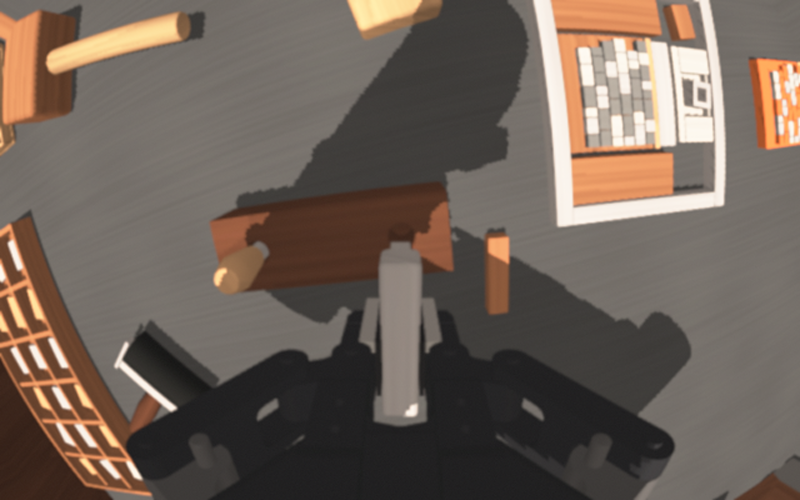

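View pics/s6.png

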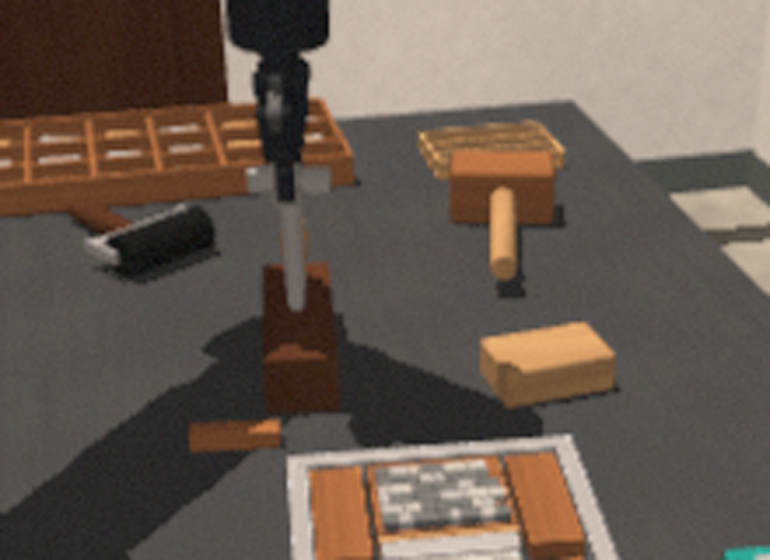

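```bash
python3 - <<'E'
from h import *
import pickle
s,d,sd,t=pickle.load(open("g1.pkl","rb"))
save("w6z",d["img"][165:235,280:360],10)
Rt=R.from_quat(s["ee_rot"]).as_matrix()
def tp(v): return s["tool_pos"]+Rt@np.array(v)
for v in ([0,0,.109],[.00475,-.00475,.109],[-.00475,-.00475,.109],[.006,-.006,.105],[-.006,-.006,.105],[0,-.008,.091]):
    print(v,(wpix(s,d,tp(v))-[280,165])*10+5)
# handle ends top
for v in ([.007,-.032,-.011],[-.007,-.032,-.011],[0,32e-3,-.011]): print(v,wpix(s,d,tp(v)))
# side view axis
Rm,tt,K=cam(sd)
for z in (0.0,.05,.1):
    p=cv2.projectPoints(tp([0,0,z])[None],np.array(sd["rvec"]),np.array(sd["tvec"]),K,None)[0].ravel();print(z,p,(p-[180,100])*3.5)
E
```

```text
[0, 0, 0.109] [414.26848615 349.24027668]
[0.00475, -0.00475, 0.109] [474.55786211 291.74144449]
[-0.00475, -0.00475, 0.109] [354.10554271 291.70057672]
[0.006, -0.006, 0.105] [491.87705945 290.65637798]
[-0.006, -0.006, 0.105] [337.08359611 290.60371223]
[0, -0.008, 0.091] [415.02010286 317.73525059]
[0.007, -0.032, -0.011] [339.60398843 212.25592648]
[-0.007, -0.032, -0.011] [303.97901802 212.25031817]
[0, 0.032, -0.011] [321.40839161 335.72342831]
0.0 [261.52514341 150.47197394] [285.33800195 176.65190878]
0.05 [262.55321385 167.29474328] [288.93624847 235.53160148]
0.1 [263.53590142 183.37489282] [292.37565496 291.81212487]
```

View pics/w6z.png

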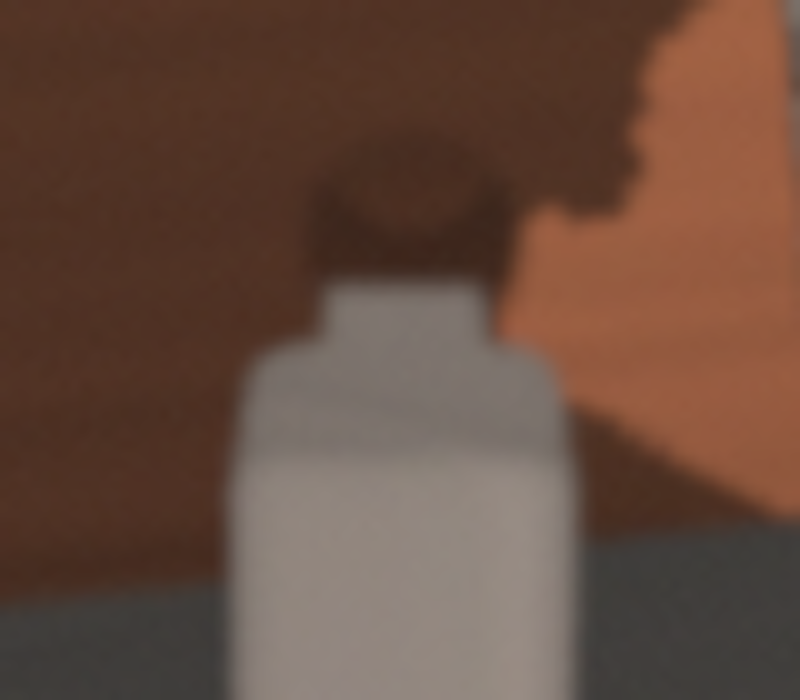

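>>> {"fn": "send_rows", "kwargs": {"steps": [[1,0,-0.5,0,0.35],[1,0,-1,0,0],[1,0.1,-1,0,0],[1,0.15,-1,0,0],[1,0.15,-1,0,0],[1,0.15,-1,0,0],[1,0.15,-1,0,0],[1,0.15,-1,0,0],[1,0.07,-1,-0.1,0],[1,0,-1,-0.2,0]]}}

```text
clock: 9.22
tool_pos: [0.5248, -0.1411, 0.1796]
ee_rot: [-0.625, 0.781, 0.0, -0.0]
wrist_force: [-0.2, 0.7, -2.0]
width: 0.013
```

>>> {"fn": "send_rows", "kwargs": {"steps": [[1,0,-0.4,-0.3,0],[1,0,0,0,0],[1,0,0,0,0]]}}

```text
clock: 9.6
tool_pos: [0.525, -0.1516, 0.1713]
ee_rot: [-0.625, 0.78, 0.0, -0.0]
wrist_force: [0.4, -0.4, -3.0]
width: 0.0133
```

```bash
python3 - <<'E'
from h import *
import pickle
s=status.get_state(); d=get_image("wrist")
pickle.dump((s,d),open("w7.pkl","wb"))
print(s["clock"],s["tool_pos"],yaw(s),s["width"],s["wrist_force"])
p=wpix(s,d,[.5552,-.1584,.024]).astype(int);print(p)
x0,y0=p[0]-50,p[1]-35;print(x0,y0)
save("w7",d["img"][y0:y0+75,x0:x0+100],8)
E
```

```text
9.6 [ 0.52498681 -0.15163542  0.17126458] -102.60069967403997 0.013330178453049032 [ 0.39042954 -0.41905572 -3.03460922]
[320 153]
270 118
```

View pics/w7.png

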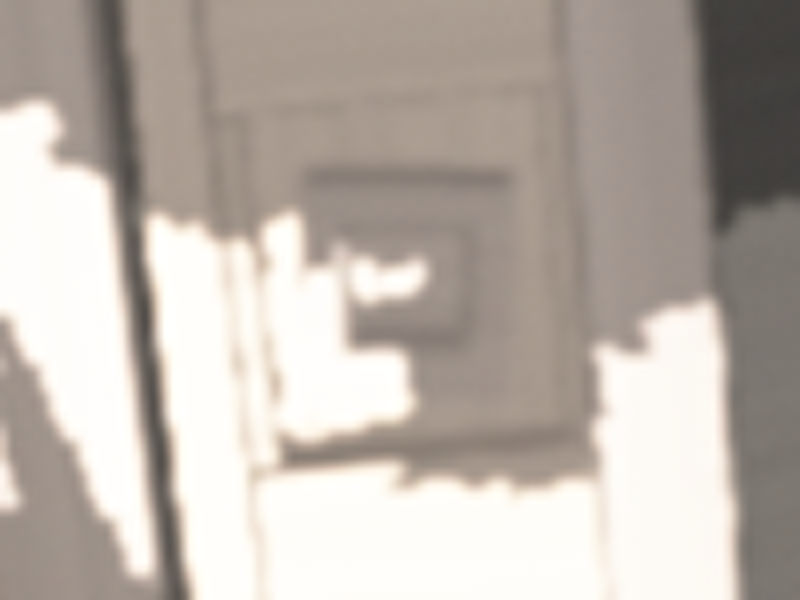

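```bash
python3 - <<'E'
from h import *
import pickle
s,d=pickle.load(open("w7.pkl","rb"))
f=lambda P:(wpix(s,d,P)-[270,118])*8+4
print(f([.5552,-.1584,.024]))
a=np.radians(-12.6);c=np.array([.5552,-.1584])
for h in(.0066,.012):
  for i,j in((1,1),(1,-1),(-1,-1),(-1,1)):
    v=np.array([[np.cos(a),-np.sin(a)],[np.sin(a),np.cos(a)]])@[i*h,j*h]
    print(h,f([*(c+v),.024]))
Rt=R.from_quat(s["ee_rot"]).as_matrix()
for u,v in((408,283),):print(wplane(s,d,270+u/8-.45,118+v/8-.45,.024))
save("w7b",d["img"][160:230,280:360],10)
E
```

```text
[411.1472536  286.42268751]
0.0066 [351.47249192 227.70639587]
0.0066 [470.89884533 227.77025962]
0.0066 [470.24563436 344.84354247]
0.0066 [351.95077486 344.78898991]
0.012 [302.309095   179.53899615]
0.012 [520.10875561 179.6620241 ]
0.012 [518.0844058  392.33275213]
0.012 [304.01659846 392.2404049 ]
[ 0.55559883 -0.15817646  0.024     ]
```

View pics/w7b.png

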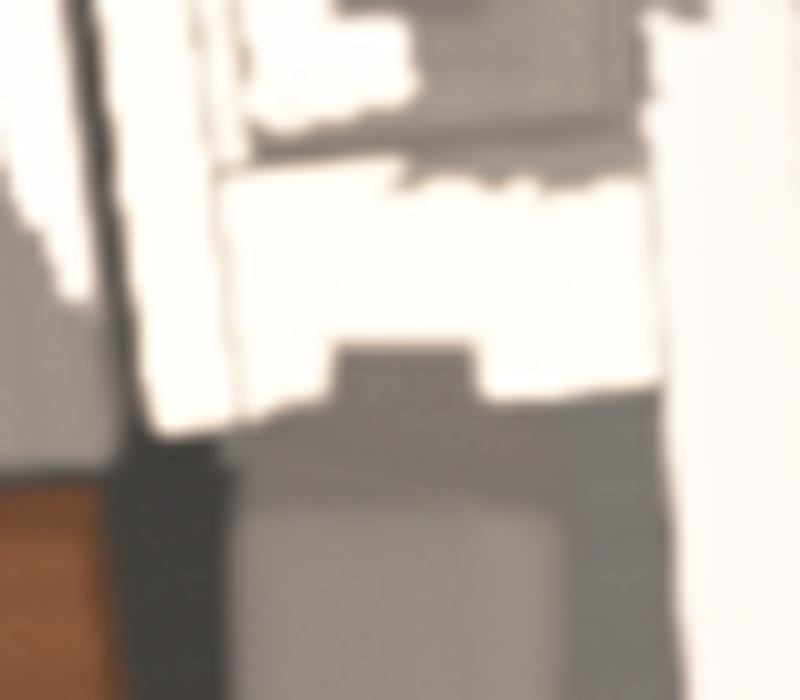

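>>> {"fn": "send_rows", "kwargs": {"steps": [[1,0.5,-0.12,0,0],[1,0.5,-0.12,-0.2,0],[1,0,0,-0.5,0],[1,0,0,-0.3,0],[1,0,0,0,0],[1,0,0,0,0]]}}

```text
clock: 10.4
tool_pos: [0.555, -0.1594, 0.1417]
ee_rot: [-0.625, 0.78, -0.0, -0.0]
wrist_force: [0.7, 0.5, -1.6]
width: 0.013
```

```bash
python3 - <<'E'
from h import *
import pickle
s=status.get_state(); d=get_image("wrist");sd=get_image("side");t=get_image("top")
pickle.dump((s,d,sd,t),open("w8.pkl","wb"))
print(s["clock"],s["tool_pos"],yaw(s),s["width"],s["wrist_force"],s["wrist_torque"])
save("w8",d["img"][160:230,280:360],10);save("s8",sd["img"][210:290,270:350],8)
E
```

```text
10.4 [ 0.55500972 -0.15936076  0.14169393] -102.60607118077539 0.012960520900582497 [ 0.67052359  0.52245134 -1.63996867] [-0.07324442 -0.0075205   0.01915511]
```

View pics/s8.png

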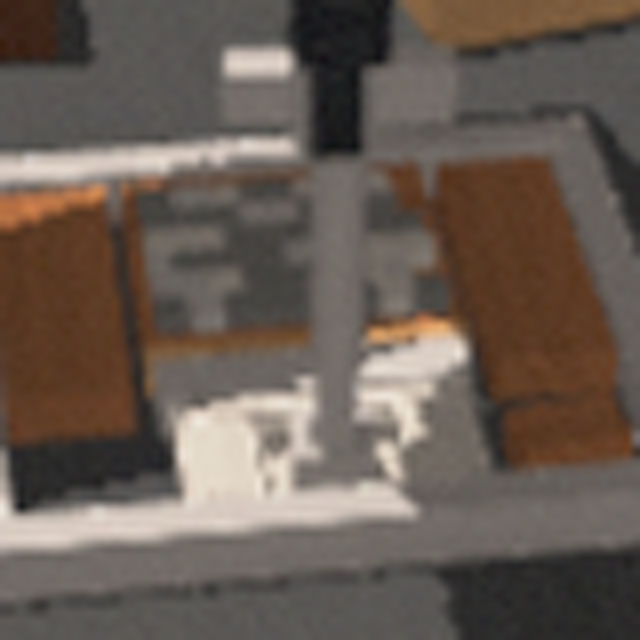

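View pics/w8.png

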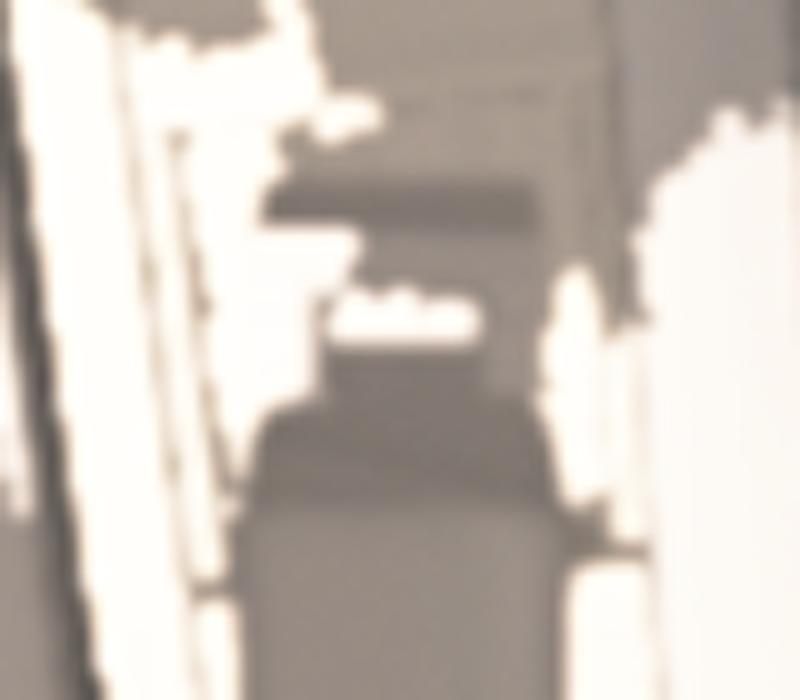

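>>> {"fn": "send_rows", "kwargs": {"steps": [[1,0.01,0.015,-0.1,0],[1,0,0,-0.1,0],[1,0,0,-0.1,0],[1,0,0,-0.05,0],[1,0,0,0,0]]}}

```text
clock: 11.18
tool_pos: [0.5552, -0.1589, 0.1308]
ee_rot: [-0.625, 0.781, 0.0, -0.0]
wrist_force: [1.1, 1.5, -1.6]
width: 0.0133
```

```bash
python3 - <<'E'
from h import *
s=status.get_state()
print(s["clock"],s["tool_pos"],yaw(s),s["width"],s["wrist_force"],s["wrist_torque"])
E
```

```text
11.175 [ 0.5552265  -0.15887655  0.13080102] -102.6142020963232 0.013254666801941494 [ 1.06332157  1.52066424 -1.6133313 ] [-0.01411792  0.02421516 -0.02794904]
```

>>> {"fn": "send_rows", "kwargs": {"steps": [[1,0,0,-0.05,0],[1,0,0,-0.05,0],[1,0,0,-0.05,0],[1,0,0,0,0]]}}

```text
clock: 11.68
tool_pos: [0.5552, -0.1588, 0.1262]
ee_rot: [-0.625, 0.781, 0.0, -0.0]
wrist_force: [-0.2, 0.2, -2.6]
width: 0.0128
```

```bash
python3 - <<'E'
from h import *
s=status.get_state()
print(s["clock"],s["tool_pos"],yaw(s),s["width"],s["wrist_force"],s["wrist_torque"])
E
```

```text
11.675 [ 0.55518031 -0.15884036  0.12619378] -102.61942746354045 0.01276321704724927 [-0.23285187  0.21433832 -2.57966488] [ 0.04816974  0.08559608 -0.01696625]
```

>>> {"fn": "send_rows", "kwargs": {"steps": [[1,0,0,-0.07,0],[1,0,0,-0.07,0],[1,0,0,-0.05,0],[1,0,0,-0.03,0],[1,0,0,0,0]]}}

```text
clock: 12.3
tool_pos: [0.5552, -0.1589, 0.1197]
ee_rot: [-0.625, 0.781, 0.0, -0.0]
wrist_force: [-0.2, -0.1, -1.8]
width: 0.0131
```

```bash
python3 - <<'E'
from h import *
s=status.get_state()
print(s["clock"],s["tool_pos"],yaw(s),s["width"],s["wrist_force"],s["wrist_torque"])
E
```

```text
12.3 [ 0.55516067 -0.15886348  0.11973399] -102.61797091185596 0.013063371960820165 [-0.18792566 -0.07586093 -1.77786147] [0.0838838  0.29201958 0.02346468]
```

>>> {"fn": "send_rows", "kwargs": {"steps": [[1,0,0,-0.03,0],[1,0,0,-0.03,0],[1,0,0,0,0]]}}

```text
clock: 12.68
tool_pos: [0.5553, -0.1589, 0.1181]
ee_rot: [-0.625, 0.781, 0.0, -0.0]
wrist_force: [-1.3, 1.3, -2.0]
width: 0.0133
```

```bash
python3 - <<'E'
from h import *
s=status.get_state()
print(s["clock"],s["tool_pos"],yaw(s),s["width"],s["wrist_force"],s["wrist_torque"])
E
```

```text
12.675 [ 0.55528307 -0.15885386  0.11811052] -102.6162836026325 0.013260597208120495 [-1.34872848  1.26988833 -2.01009495] [9.14493397e-02 4.34301979e-01 3.22938303e-04]
```

>>> {"fn": "send_rows", "kwargs": {"steps": [[1,-0.015,0,-0.02,0],[1,0,0,0,0]]}}

```text
clock: 12.92
tool_pos: [0.5552, -0.1589, 0.118]
ee_rot: [-0.625, 0.78, -0.0, 0.0]
wrist_force: [-1.3, 0.9, 3.6]
width: 0.0127
```

```bash
cat > st.py <<'E'
from h import *
s=status.get_state()
print(s["clock"],s["tool_pos"].round(5),round(yaw(s),2),s["width"].round(5),s["wrist_force"].round(2),s["wrist_torque"].round(3),"q6",s["joint_pos"][5].round(4),s["tau"].round(3))
E
python3 st.py
```

```text
Traceback (most recent call last):
  File "st.py", line 3, in <module>
    print(s["clock"],s["tool_pos"].round(5),round(yaw(s),2),s["width"].round(5),s["wrist_force"].round(2),s["wrist_torque"].round(3),"q6",s["joint_pos"][5].round(4),s["tau"].round(3))
                                                            ^^^^^^^^^^^^^^^^
AttributeError: 'float' object has no attribute 'round'
```

```bash
sed -i 's/s\["width"\].round(5)/round(s["width"],5)/' st.py; python3 st.py; python3 - <<'E'
from h import *
sd=get_image("side");d=get_image("wrist");save("s9",sd["img"][210:290,270:350],8);save("w9",d["img"][160:230,280:360],10)
E
```

```text
12.925 [ 0.55524 -0.15892  0.11801] -102.6 0.01273 [-1.27  0.92  3.59] [0.244 0.628 0.018] q6 1.2907 [-5.3000e-02 -4.8043e+01  2.3727e+01  5.5280e+00  5.7100e-01  5.0000e-03]
```

View pics/s9.png

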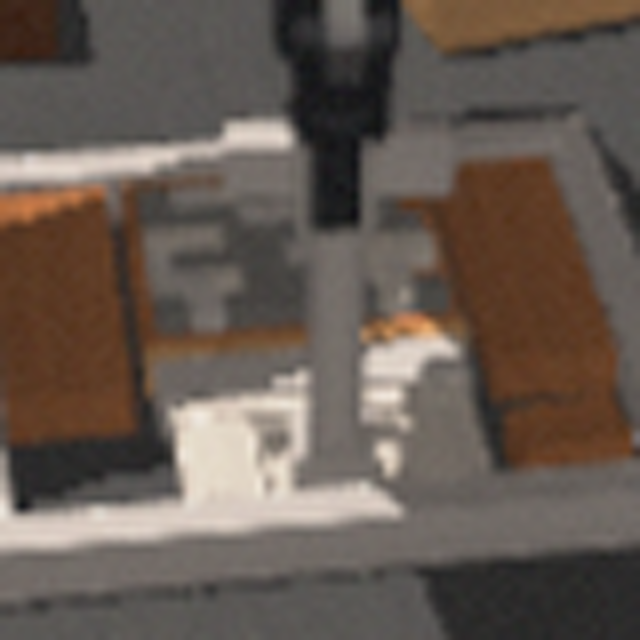

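View pics/w9.png

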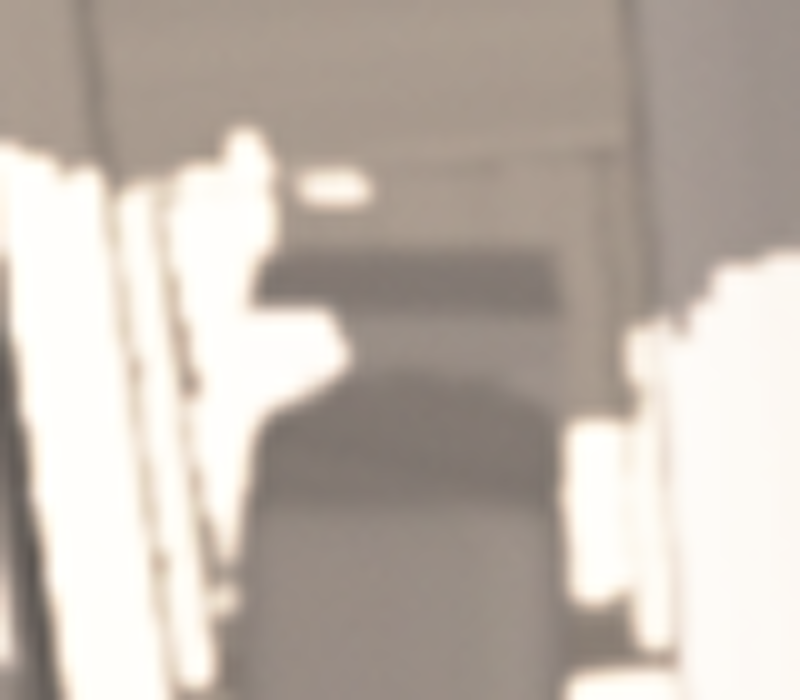

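>>> {"fn": "send_rows", "kwargs": {"steps": [[1,0.03,0,0,0],[1,0,0,0,0]]}}

```text
clock: 13.28
tool_pos: [0.5557, -0.159, 0.118]
ee_rot: [-0.625, 0.78, -0.0, -0.0]
wrist_force: [-3.1, 1.1, 7.2]
width: 0.013
```

```bash
python3 st.py
```

```text
13.275 [ 0.55574 -0.15897  0.11798] -102.61 0.01304 [-3.12  1.07  7.21] [ 0.278  1.269 -0.043] q6 1.2908 [ 3.9000e-02 -4.6532e+01  2.3679e+01  5.3530e+00  1.2250e+00  1.6000e-02]
```

>>> {"fn": "send_rows", "kwargs": {"steps": [[1,-0.033,0.007,0,0],[1,0,0,0,0]]}}

```text
clock: 13.52
tool_pos: [0.5552, -0.1588, 0.118]
ee_rot: [-0.625, 0.78, -0.0, 0.0]
wrist_force: [-0.9, -0.7, 5.6]
width: 0.013
```

```bash
python3 st.py
```

```text
13.525 [ 0.55523 -0.15879  0.11799] -102.6 0.013 [-0.95 -0.7   5.57] [-0.034  0.465 -0.003] q6 1.2903 [ 2.3800e-01 -4.6986e+01  2.2858e+01  4.9940e+00  5.2200e-01  4.0000e-03]
```

>>> {"fn": "send_rows", "kwargs": {"steps": [[1,-0.012,0,0,0],[1,0,0,0,0],[1,0,0,0,0]]}}

```text
clock: 13.9
tool_pos: [0.5551, -0.1588, 0.118]
ee_rot: [-0.625, 0.78, -0.001, 0.0]
wrist_force: [-0.1, -0.7, 5.7]
width: 0.0135
```

```bash
python3 st.py
```

```text
13.9 [ 0.55506 -0.15877  0.11799] -102.6 0.01352 [-0.11 -0.72  5.67] [-0.016  0.315 -0.018] q6 1.2903 [ 1.7400e-01 -4.6993e+01  2.2684e+01  4.9760e+00  3.1700e-01  5.0000e-03]
```

>>> {"fn": "send_rows", "kwargs": {"steps": [[1,0,0,0,-0.5],[1,0,0,0,-0.5],[1,0,0,0,-0.5],[1,0,0,0,-0.5]], "force": 90}}

```text
clock: 14.4
tool_pos: [0.5549, -0.1586, 0.118]
ee_rot: [-0.54, 0.842, -0.0, 0.0]
wrist_force: [-2.5, 1.8, 7.0]
width: 0.0125
```

```bash
python3 st.py
```

```text
14.4 [ 0.55493 -0.15856  0.11805] -114.68 0.01253 [-2.53  1.76  6.97] [0.689 0.702 0.172] q6 1.0794 [ -0.738 -46.301  22.73    5.258   0.654   0.482]
```

>>> {"fn": "send_rows", "kwargs": {"steps": [[1,0,0,0,-0.5],[1,0,0,0,-0.5]]}}

```text
clock: 14.65
tool_pos: [0.555, -0.1585, 0.1181]
ee_rot: [-0.495, 0.869, -0.0, 0.0]
wrist_force: [-2.3, 1.8, 6.2]
width: 0.0123
```

```bash
python3 st.py
```

```text
14.65 [ 0.55498 -0.15852  0.11807] -120.68 0.01227 [-2.28  1.77  6.25] [0.684 0.625 0.209] q6 0.9746 [ -0.867 -46.318  22.668   5.325   0.603   0.488]
```

```bash
cat > av.py <<'E'
from h import *
L=[]
for i in range(5):
    s=status.get_state(); L.append(np.r_[s["wrist_force"],s["wrist_torque"],s["tau"][5]]); get_image("side")
L=np.array(L); print(s["clock"],s["tool_pos"].round(5),"yaw",round(yaw(s),2),"F/M/tau6",L.mean(0).round(3),"sd Mz",L[:,5].std().round(3))
E
python3 av.py
```

```text
14.85 [ 0.55493 -0.15852  0.11804] yaw -120.59 F/M/tau6 [-1.747  1.671  6.728  0.673  0.651  0.169 -0.113] sd Mz 0.027
```

>>> {"fn": "send_rows", "kwargs": {"steps": [[1,-0.01,0.012,0,-0.5],[1,0,0,0,-0.5]]}}

```text
clock: 15.15
tool_pos: [0.5548, -0.1583, 0.118]
ee_rot: [-0.449, 0.894, -0.0, 0.001]
wrist_force: [-0.9, 0.9, 6.1]
width: 0.0127
```

```bash
python3 av.py
```

```text
15.35 [ 0.55484 -0.15827  0.11804] yaw -126.58 F/M/tau6 [-1.023  0.462  5.8    0.298  0.397  0.166 -0.11 ] sd Mz 0.035
```

>>> {"fn": "send_rows", "kwargs": {"steps": [[1,-0.006,0.006,0,-0.5],[1,0,0,0,-0.5],[1,0,0,0,-0.5]]}}

```text
clock: 15.78
tool_pos: [0.5548, -0.1581, 0.1181]
ee_rot: [-0.377, 0.926, -0.0, 0.001]
wrist_force: [0.5, 0.8, 6.3]
width: 0.0125
```

```bash
python3 av.py
```

```text
15.975 [ 0.55485 -0.1581   0.11807] yaw -135.58 F/M/tau6 [-0.161  0.364  5.793  0.259  0.166  0.142 -0.112] sd Mz 0.029
```

>>> {"fn": "send_rows", "kwargs": {"steps": [[1,-0.003,0,0,-0.5],[1,0,0,0,-0.5]]}}

```text
clock: 16.27
tool_pos: [0.5549, -0.1581, 0.1181]
ee_rot: [-0.328, 0.945, -0.0, 0.001]
wrist_force: [0.5, 0.9, 4.4]
width: 0.0126
```

```bash
python3 av.py;  python3 - <<'E'
from h import *
d=get_image("wrist");save("w10",d["img"],1.25)
E
```

```text
16.475 [ 0.55486 -0.15804  0.11807] yaw -141.54 F/M/tau6 [ 0.605  0.799  4.944  0.346 -0.098  0.175 -0.107] sd Mz 0.039
```

View pics/w10.png

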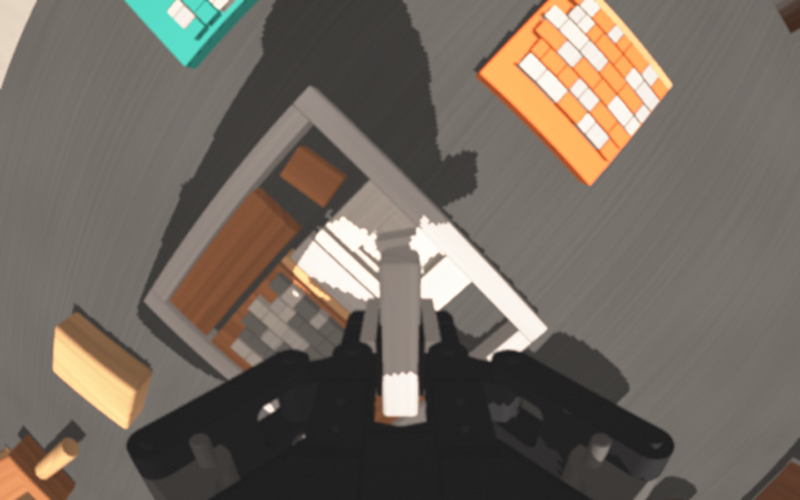

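>>> {"fn": "send_rows", "kwargs": {"steps": [[1,0,0.006,0,-0.5],[1,0,0,0,-0.5]]}}

```text
clock: 16.82
tool_pos: [0.5549, -0.1579, 0.1181]
ee_rot: [-0.279, 0.96, -0.0, 0.001]
wrist_force: [0.3, 0.8, 4.5]
width: 0.0125
```

```bash
python3 av.py
```

```text
17.025 [ 0.55488 -0.1579   0.11806] yaw -147.5 F/M/tau6 [ 0.56   0.547  4.927  0.257 -0.294  0.162 -0.108] sd Mz 0.016
```

>>> {"fn": "send_rows", "kwargs": {"steps": [[1,0,0,0,-0.5],[1,0,0,0,-0.5]]}}

```text
clock: 17.32
tool_pos: [0.555, -0.1579, 0.1181]
ee_rot: [-0.228, 0.974, -0.0, 0.001]
wrist_force: [-0.3, 1.4, 4.5]
width: 0.0126
```

```bash
python3 av.py;  python3 - <<'E'
from h import *
d=get_image("wrist");save("w11",d["img"][120:250,210:370],5)
E
```

```text
17.525 [ 0.55494 -0.15788  0.11807] yaw -153.47 F/M/tau6 [ 1.169  0.885  5.326  0.273 -0.496  0.171 -0.117] sd Mz 0.062
```

View pics/w11.png

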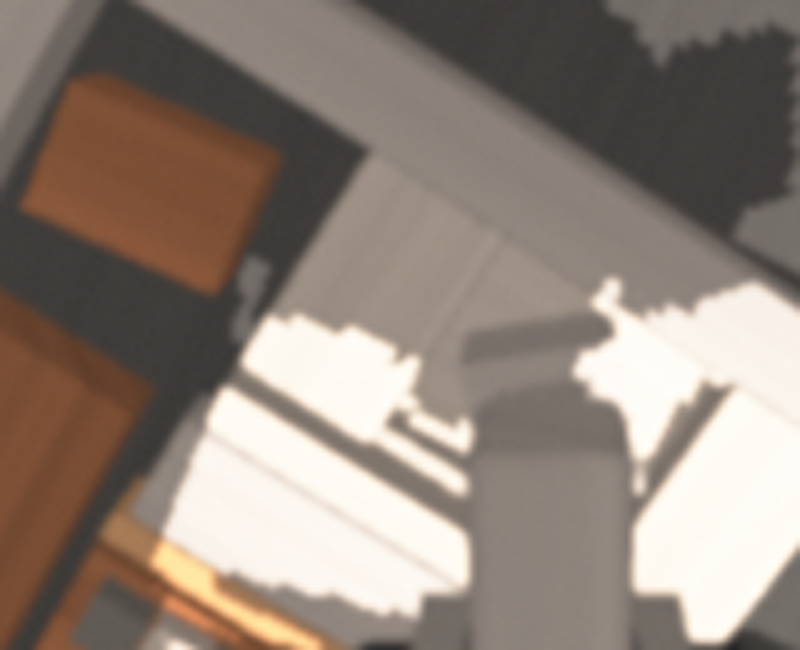

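>>> {"fn": "send_rows", "kwargs": {"steps": [[1,0.012,0.006,0,-0.5],[1,0,0,0,-0.17]]}}

```text
clock: 17.88
tool_pos: [0.5551, -0.1578, 0.118]
ee_rot: [-0.195, 0.981, -0.0, 0.001]
wrist_force: [0.6, 0.6, 6.6]
width: 0.0124
```

```bash
python3 av.py
```

```text
18.075 [ 0.55508 -0.15781  0.11804] yaw -157.49 F/M/tau6 [ 0.735  0.173  5.713  0.112 -0.235  0.204 -0.23 ] sd Mz 0.02
```

>>> {"fn": "send_rows", "kwargs": {"steps": [[1,0,0,0,-0.5],[1,0,0,0,-0.17]]}}

```text
clock: 18.38
tool_pos: [0.5551, -0.1578, 0.1181]
ee_rot: [-0.16, 0.987, -0.0, 0.001]
wrist_force: [1.5, 0.0, 5.3]
width: 0.0126
```

```bash
python3 av.py
```

```text
18.575 [ 0.55514 -0.15778  0.11804] yaw -161.51 F/M/tau6 [ 0.705  0.066  4.927  0.132 -0.335  0.194 -0.238] sd Mz 0.019
```

>>> {"fn": "send_rows", "kwargs": {"steps": [[1,0.005,0,0,-0.5],[1,0,0,0,-0.17]]}}

```text
clock: 18.88
tool_pos: [0.5553, -0.1578, 0.118]
ee_rot: [-0.125, 0.992, -0.0, 0.001]
wrist_force: [1.1, 0.9, 5.5]
width: 0.0127
```

```bash
python3 av.py;python3 av.py
```

```text
19.075 [ 0.55523 -0.15781  0.11803] yaw -165.53 F/M/tau6 [ 0.659  0.39   5.333  0.134 -0.275  0.197 -0.247] sd Mz 0.034
19.325 [ 0.55523 -0.15782  0.11804] yaw -165.53 F/M/tau6 [ 0.795  0.455  6.053  0.143 -0.264  0.193 -0.197] sd Mz 0.028
```

>>> {"fn": "send_rows", "kwargs": {"steps": [[1,0.005,0,0,-0.5],[1,0,0,0,-0.17]]}}

```text
clock: 19.62
tool_pos: [0.5554, -0.1578, 0.1181]
ee_rot: [-0.091, 0.996, -0.0, 0.001]
wrist_force: [-0.4, 0.8, 7.0]
width: 0.0121
```

```bash
python3 av.py
```

```text
19.825 [ 0.55538 -0.15778  0.11806] yaw -169.54 F/M/tau6 [ 0.31   0.358  6.502  0.136 -0.214  0.26  -0.274] sd Mz 0.021
```

>>> {"fn": "send_rows", "kwargs": {"steps": [[1,0.005,0,0,-0.5],[1,0,0,0,-0.17]]}}

```text
clock: 20.12
tool_pos: [0.5555, -0.1578, 0.1181]
ee_rot: [-0.056, 0.998, -0.0, 0.001]
wrist_force: [0.4, 1.0, 7.0]
width: 0.0124
```

```bash
python3 av.py;  python3 - <<'E'
from h import *
d=get_image("wrist");save("w12",d["img"][120:250,210:370],5)
E
```

```text
20.325 [ 0.55546 -0.15779  0.11808] yaw -173.56 F/M/tau6 [ 0.683  0.61   6.388  0.141 -0.14   0.262 -0.304] sd Mz 0.027
```

View pics/w12.png

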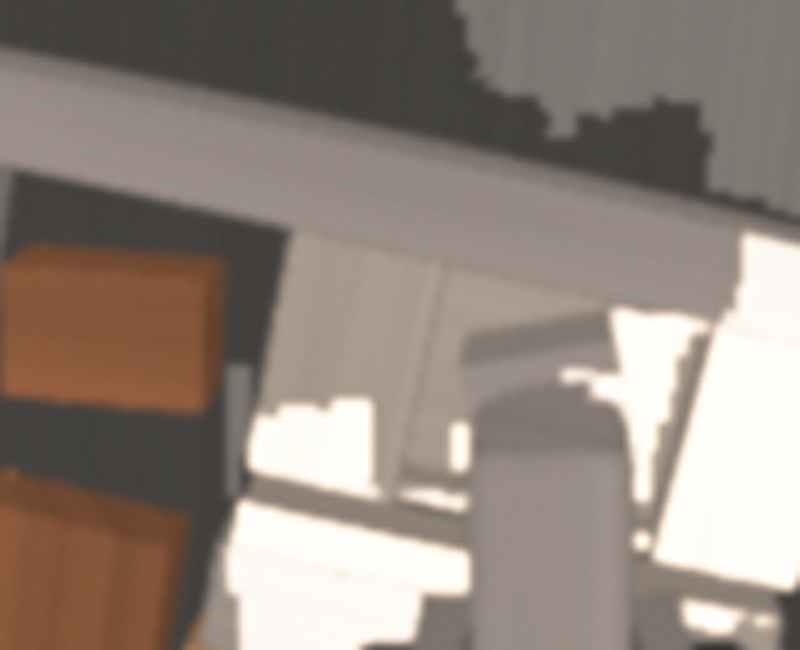

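>>> {"fn": "send_rows", "kwargs": {"steps": [[1,0.003,0,0,-0.25],[1,0,0,0,-0.17]]}}

```text
clock: 20.68
tool_pos: [0.5555, -0.1578, 0.1181]
ee_rot: [-0.034, 0.999, -0.0, 0.001]
wrist_force: [0.8, 0.6, 6.4]
width: 0.0125
```

```bash
python3 av.py;python3 av.py
```

```text
20.875 [ 0.55551 -0.15781  0.11805] yaw -176.08 F/M/tau6 [ 0.652  0.71   6.299  0.168 -0.1    0.27  -0.275] sd Mz 0.019
21.125 [ 0.55554 -0.15781  0.11808] yaw -176.08 F/M/tau6 [ 0.348  0.054  5.618  0.189 -0.11   0.261 -0.272] sd Mz 0.031
```

>>> {"fn": "send_rows", "kwargs": {"steps": [[1,0,0,0,0.3],[1,0,0,0.005,0.2],[1,0,0,0,0]]}}

```text
clock: 21.55
tool_pos: [0.5555, -0.1578, 0.1181]
ee_rot: [-0.06, 0.998, -0.0, 0.001]
wrist_force: [0.9, 0.1, 6.0]
width: 0.0128
```

```bash
python3 av.py
```

```text
21.75 [ 0.55547 -0.15777  0.11807] yaw -173.15 F/M/tau6 [ 0.572  0.198  5.625  0.143 -0.318  0.009  0.046] sd Mz 0.025
```

>>> {"fn": "send_rows", "kwargs": {"steps": [[0.6,0,0,0,0],[0.4,0,0,0,0],[0.1,0,0,0,0],[-0.3,0,0,0,0],[-0.3,0,0,0,0],[-0.3,0,0,0,0]], "force": 20}}

```text
clock: 22.55
tool_pos: [0.5547, -0.1578, 0.1177]
ee_rot: [-0.059, 0.998, 0.0, -0.0]
wrist_force: [0.3, 0.5, -0.2]
width: 0.0553
```

```bash
python3 st.py;  python3 - <<'E'
from h import *
d=get_image("wrist");save("w13",d["img"],1.25)
E
```

```text
22.55 [ 0.55472 -0.15775  0.11765] -173.23 0.05528 [ 0.27  0.52 -0.24] [0.051 0.051 0.007] q6 0.0561 [-3.0000e-03 -4.9665e+01  2.3991e+01  5.6710e+00 -1.0000e-03  1.0000e-03]
```

View pics/w13.png

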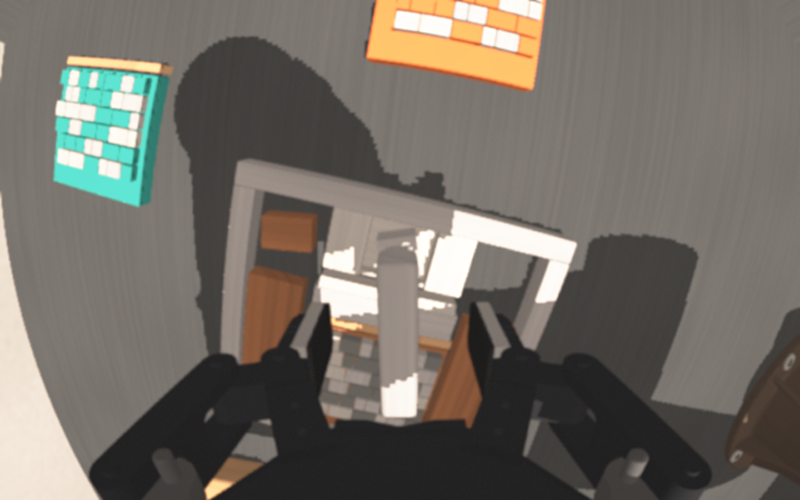

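The key stands free between the open pads (handle from (398,250) to (400,415)) and the measured forces are near zero. Retreating straight up.

>>> {"fn": "send_rows", "kwargs": {"steps": [[-0.3,0,0,0.3,0],[-0.3,0,0,0.7,0],[-0.3,0,0,1,0],[-0.3,0,0,1,0],[-0.3,0,0,1,0],[-0.3,0,0,0.3,0],[-0.3,0,0,0,0],[-0.3,0,0,0,0]]}}

```text
clock: 23.6
tool_pos: [0.5541, -0.1577, 0.2456]
ee_rot: [-0.059, 0.998, 0.0, -0.001]
wrist_force: [-0.5, 1.2, -0.3]
width: 0.0553
```

```bash
python3 st.py;  python3 - <<'E'
from h import *
import pickle
s=status.get_state();d=get_image("wrist");save("w14",d["img"],1.25);sd=get_image("side");t=get_image("top")
save("s14",sd["img"][170:290,250:370],5);pickle.dump((s,d,sd,t),open("end.pkl","wb"))
E
```

```text
23.6 [ 0.55413 -0.15766  0.24557] -173.24 0.05531 [-0.47  1.17 -0.31] [0.039 0.06  0.001] q6 0.0561 [ 0.0000e+00 -4.5816e+01  2.9016e+01  6.8450e+00 -5.0000e-03  0.0000e+00]
```

View pics/w14.png

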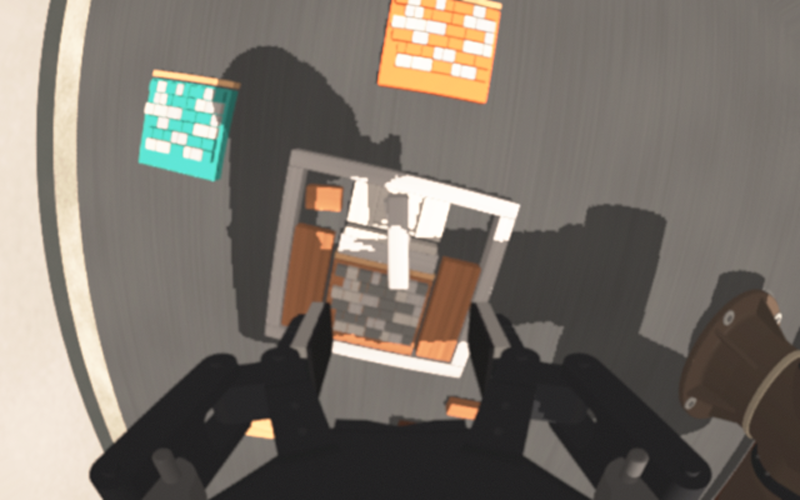

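View pics/s14.png

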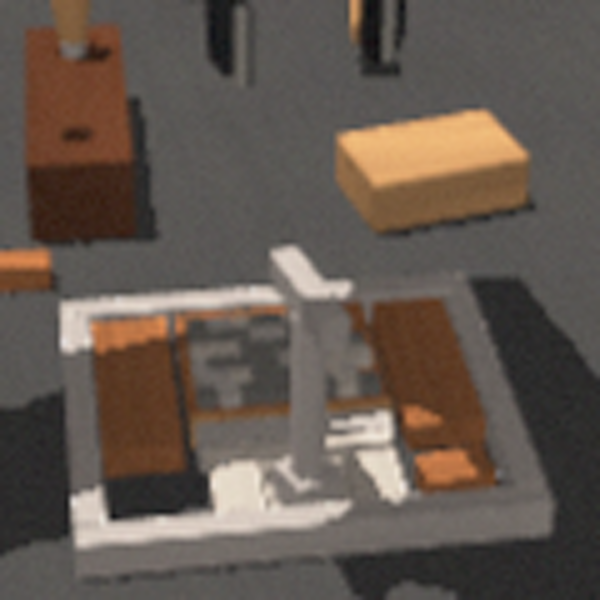

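```bash
python3 - <<'E'
from h import *
import pickle
s,d,sd,t=pickle.load(open("end.pkl","rb"))
save("w14z",d["img"][130:240,270:370],6)
W=pts(sd)
k=(W[...,2]>.112)&(W[...,2]<.14)&(abs(W[...,0]-.555)<.06)&(abs(W[...,1]+.158)<.06)
q=W[k];print("side depth handle",k.sum(),q.mean(0),q.min(0),q.max(0))
for c in((.5552,-.1584),):
  for z in (.128,.024): print(z,(wpix(s,d,[*c,z])-[270,130])*6+3)
E
```

```text
side depth handle 189 [ 0.55428767 -0.1677796   0.1239693 ] [ 0.54555814 -0.19366462  0.11268137] [ 0.56563779 -0.128975    0.13056291]
0.128 [287.38809952 393.66744389]
0.024 [290.81380295 238.25697032]
```

View pics/w14z.png

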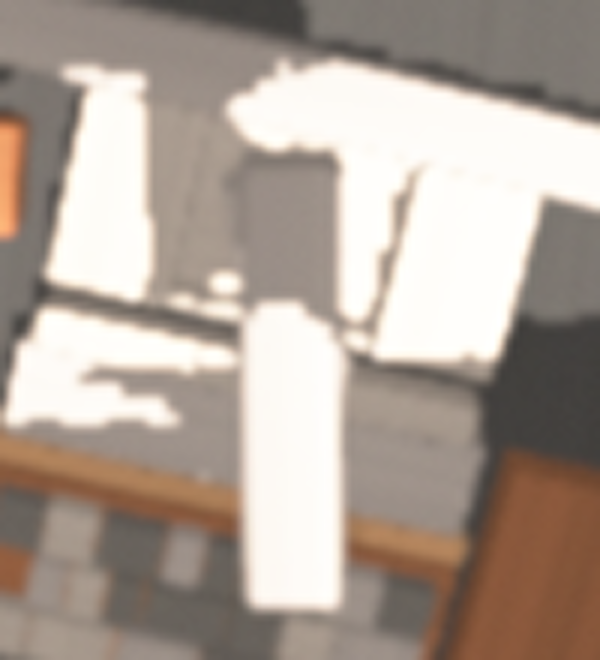

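```bash
python3 -c "
from rig import robot;print(robot.close_job())"
```

```text
the job is handed in; nothing more can be done
None
```

I seated the T-key fully in the quoin's socket, turned it clockwise about 73° until the bar took load, then let go and handed in the job at about 24 s. No verdict was reported.

**Seating:** The key went in with no noticeable resistance, and only light contact was felt when it reached the bottom (about 8 N). I nudged it sideways to remove side load before turning.

**Tightening:** The free drag read about 0.165 N m. I stopped at about 0.265 N m, which is 0.10 above it and inside the snug band. I then turned back 3° within the key's play, so the moment was zero before I opened the gripper.

**Last checks:**
- **Upright:** the wrist view puts the handle centre within about 2 mm of the socket axis, so the key leans about 1°.
- **Released:** the gripper is about 13 cm above where it let go, with wrist forces near zero.
- **Other pieces:** the bodkin, planer and spacer look unmoved in the last pictures. I did not measure this, and the slug is only partly in view.

**Uncertain:** I could not measure the force of the bar on the type. The wrist moment suggests about 25 N, while the turn past first load suggests 18–20 N. Both are inside 10–35 N. Sensor noise of about 0.03 N m also left the exact point where the bar took load unclear, to within a few degrees.

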